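# Show the waisted test bar to the inspection camera, broad face then edge

### The arm

A 6-joint arm with a two-finger parallel gripper is mounted at the origin on a cart in front of the work surface, level with it; the furniture and walls round the work are solid. World frame = base frame: x ahead of the robot, y to its left, z up, the work surface at z = 0. Lengths are in m, angles in rad, forces in N, time in s.
With the tool pointing down it reaches from about 0.325 to 0.85 m from the base axis. Payload 4.4 kg.
Tool frame: the origin (TCP) lies midway between the tips of the shut fingers; the grasp point (between the pads) lies grasp_offset behind it (grasp_offset is the distance from the TCP to the grasp point, in m); z points along the fingers, y is the line along which they close (so a half turn about z gives the same grasp; the last joint's range is limited). The gripper opens to 94 mm and grips with 3 to 60 N. Pads are 16 mm wide; open, the fingers measure 119 mm over their backs; the gripper's body (75 mm by 177 mm) begins 78 mm behind the grasp point.
Start: joints at [1.022, 0.207, 1.542, -0, 1.393, -0.15], TCP at [0.223, 0.53, 0.205] pointing down, gripper open.
Joint ranges: [-2.73, 2.73], [-0.86, 2.22], [0.23, 2.46], [-1.11, 4.25], [0.08, 2.63], [-2.82, 2.82]. Speed limits (rad/s): [2.79, 2.79, 3.14, 3.14, 3.14, 3.14].

### API

Orientations are given as [roll, pitch, yaw] about the fixed x, y, z axes, in that order (R = Rz(yaw) Ry(pitch) Rx(roll)).
In Python, from station import reach, move_straight, move_j, move_gripper, wait, solve_ik, get_obs, grab_frame, Unreachable, close_job, grasp_offset gives the robot as it stands. Calls block until the motion is done:
- reach(position, orientation): joint-space move of the TCP to a pose.
- move_straight(position, attitude=None, vel=0.15): straight line of the TCP; attitude=None keeps the orientation; vel is the mean speed in m/s.
- move_j(angles): joint-space move.
- move_gripper(opening, effort=None): opening from 0.0 (shut) to 1.0 (fully open); effort is the grip in N (None keeps the last); returns when the fingers have stopped.
- wait(seconds).
- solve_ik(position, orientation): joint angles nearest the present ones, or None.
- get_obs(): the state.
- grab_frame(name): name is "side" or "top"; returns a dict with "frame" (384x512x3 uint8, blue, green, red), "vfov" (degrees; the focal length in pixels is half the picture's height over the tangent of half this angle, whatever the lens; pixels are square), "cx", "cy" (the principal point, pixels), "D" ([k1, k2, p1, p2, k3] as OpenCV has them; the pictures are not rectified), "R" (3x3) and "t" (3): a world point X has camera coordinates R X + t. Camera axes: x right, y down, z forward; pixel columns grow to the right and rows downward; lengths in m; the calibration is good to about 2 mm. A picture is of the moment at which its call begins. There is no depth.
A pose or a line that the arm cannot do raises Unreachable and nothing moves.
- close_job(): hands the job in; it is judged then, once.
The state is a dict: "time": time; "joints": joint angles; "dq": joint speeds; "tau": joint torques, N m; "ee_pos": TCP position; "orientation": TCP orientation; "contact_force": force on the tool from outside, world axes, zero at the start; "torque": the same for the moment, N m; "gripper_width": opening from 0.0 (shut) to 1.0 (fully open); "finger_force": force on a finger pad.
Only numpy, scipy, OpenCV 4.12 (cv2) and the standard library are available. Lean on these libraries where they do the work, as an engineer would, in place of code of your own. Each camera call takes 0.05 s, during which the arm holds its last target. There are 200 camera calls.

### The job

Take the waisted steel test bar out of the slotted rack and hold it in the air in front of the inspection camera, its middle centred on the lens axis 14 cm from the lens, the bar leaning so that it stands upright and square in the tilted camera's picture: first hold one broad face square to the lens, still, for a good second, then turn the bar a quarter turn about its own length, so that one narrow edge is square to the lens, and finish there, still holding it steady. Do not bump the camera, leave the other two bars in the rack and leave the other things on the table where they are.

Things in the scene. Friction and masses are not known exactly. Their poses are not given: they have to be found in the camera images.
- waisted_bar: waisted flat steel test bar, 0.11 to 0.23 kg, 110 long x 24 wide x 10 mm thick; both edges cut in to an 11 mm waist, full width over 30 mm at each end. Starts upright in one of the rack's slots (varies), top 118 mm above the table. Origin: centre of its lower end. x = thickness (normal of broad faces), y = width (normal of narrow edges), z = length, up. Grip the upper end by edges or faces
- bar_middle (a point): the middle of the waisted bar, 55 mm from either end on its long axis; axes as the bar's
- straight_bar: plain straight steel bar 110 x 24 x 10 mm without any cut-out, standing in another slot; stays there. Origin at the centre of its lower end, axes as for the waisted bar
- notched_bar: steel bar 110 x 24 x 10 mm with one square notch 18 mm long and 11 mm deep in the middle of one edge only, standing in another slot; stays there. Origin at the centre of its lower end, axes as for the waisted bar
- rack: fixed grey plastic block 60 (x) x 180 (y) x 36 mm high, three slots in a row along its y at -60, 0, +60 mm, each 28 mm deep and 1 to 2 mm larger than a bar's section. The bars stand in it with axes parallel to the rack's, broad faces toward its long sides. Origin: centre of its underside, z up
- inspection_camera: fixed inspection camera on a stand: dark base plate 110 x 100 x 14 mm, steel column to 336 mm height, camera body 46 x 46 x 62 mm with a lens barrel of 38 mm diameter; looks along the stand's -x (roughly toward the robot) and 30 degrees downward. Origin: on the table right under the lens's front rim (60 mm ahead of the base's centre), z up
- lens_front (a point): centre of the lens's front rim, 270 mm above the table. x axis = backward along the optical axis into the camera, y = horizontal, z = up in the camera's picture
- view_point (a point): where the bar's middle is shown: on the lens axis, 140 mm before the lens rim, 200 mm above the table. x points to the lens (rising 30 degrees), y is level, z = up in the picture, leaning 30 degrees from vertical away from the camera. Bar's z along this z; first bar's x along this x (broad face shown), then bar's y along this x (narrow edge shown), either face, either edge
- loupe: small black cone-shaped loupe, 37 mm diameter, 33 mm high, bystander. Origin at the centre of its underside
- brown_mount: brown moulded sample disc, 30 mm diameter, 17 mm high, bystander. Origin at the centre of its underside
- objective_can: round can with a black screw cap, 44 mm diameter, 63 mm high, bystander. Origin at the centre of its underside

How it is judged:
On the way:
1. the waisted bar is held in the air at the view point, upright in the camera's picture, a broad face square to the lens, and still (x of bar_middle in the frame of view_point between -0.02 and 0.02 m and y of bar_middle in the frame of view_point between -0.015 and 0.015 m and z of bar_middle in the frame of view_point between -0.015 and 0.015 m and angle between the z axis of waisted_bar and the z axis of view_point, either way round below 0.2 rad and contact force between waisted_bar and the fingers above 1 N and contact force between waisted_bar and rack below 0.2 N and contact force between waisted_bar and inspection_camera below 0.2 N and linear speed of waisted_bar below 0.02 m/s and angular speed of waisted_bar below 0.15 rad/s and angle between the x axis of waisted_bar and the x axis of view_point, either way round below 0.2 rad), for 0.5 s.
At the end, for the whole second after the job is handed in: The fingers alone hold the waisted bar, at rest, its middle within 15 mm of the lens axis and 120 to 160 mm from the lens, its length upright in the picture and a narrow edge square to the lens, each within 11 degrees; the other two bars still stand in their slots (x of bar_middle in the frame of view_point between -0.02 and 0.02 m and y of bar_middle in the frame of view_point between -0.015 and 0.015 m and z of bar_middle in the frame of view_point between -0.015 and 0.015 m and angle between the z axis of waisted_bar and the z axis of view_point, either way round below 0.2 rad and contact force between waisted_bar and the fingers above 1 N and contact force between waisted_bar and rack below 0.2 N and contact force between waisted_bar and inspection_camera below 0.2 N and linear speed of waisted_bar below 0.02 m/s and angular speed of waisted_bar below 0.15 rad/s and angle between the y axis of waisted_bar and the x axis of view_point, either way round below 0.2 rad and height (world z) of bar_middle above 0.17 m and distance of each of straight_bar, notched_bar from where it was at the start of the episode below 0.02 m and angle between each of straight_bar, notched_bar's own z axis and vertical below 0.3 rad); the arm keeps its last pose, push and grip.
It fails at once if the inspection camera is bumped (more than 3 N) (contact force between inspection_camera and anything else above 3 N).
It fails at once if another bar is pulled out of its slot or knocked out of place (more than 2 cm) (distance of any of straight_bar, notched_bar from where it was at the start of the episode above 0.02 m).
It fails at once if the loupe, the brown mount or the can is shoved away (more than 3 cm) or tipped over (distance of any of loupe, brown_mount, objective_can from where it was at the start of the episode above 0.03 m or angle between any of loupe, brown_mount, objective_can's own z axis and vertical above 0.5 rad).
It also fails if it takes over 48 s, if anything falls off the work surface, if the arm or the gripper's body presses on something with over 40 N, if the wrist force passes 120 N, or if a joint passes its speed limit or range.

## Working session

There is one attempt and no reset: what is moved stays moved. The work goes in short steps, each a Python script; the robot and the scene stay as the last script left them, time stands still between calls to the robot, and variables do not carry over. Pictures are saved under pics/ and viewed, at most 10 in all, crops included, and the job is handed in when it is done.

```bash
mkdir -p pics
python3 - <<'E'
from station import *
import cv2,pickle
d={}
for n in("side","top"):
    f=grab_frame(n); d[n]=f; cv2.imwrite(f"pics/{n}0.png",f["frame"])
    print(n,{k:f[k] for k in f if k!="frame"})
pickle.dump(d,open("f0.pkl","wb"))
print(get_obs(),grasp_offset)
E
```

```text
side {'vfov': 43.46326868137332, 'cx': 261.02900541851955, 'cy': 187.06197659939176, 'D': array([-0.10619126,  0.        ,  0.        ,  0.        ,  0.        ]), 'R': array([[ 0.96816504, -0.2499408 ,  0.01363971],
       [-0.10937052, -0.47141123, -0.87510545],
       [ 0.22515447,  0.84575472, -0.48374003]]), 't': array([-0.6381788 ,  0.03678173,  1.18211902])}
top {'vfov': 55.949954590947186, 'cx': 257.53181073614365, 'cy': 190.95162130414923, 'D': array([-0.05213978,  0.        ,  0.        ,  0.        ,  0.        ]), 'R': array([[-0.0257378 , -0.9996681 ,  0.00112141],
       [-0.9942477 ,  0.02548155, -0.10402978],
       [ 0.10396667, -0.00379246, -0.99457355]]), 't': array([-0.34495667,  0.62112314,  0.94551883])}
{'time': 0.1, 'joints': array([ 1.02250684e+00,  2.07350143e-01,  1.54277825e+00, -2.49439429e-05,
        1.39352242e+00, -1.50482363e-01]), 'dq': array([ 0.00064722, -0.00214287, -0.00183286, -0.00016539, -0.00090378,
       -0.00234416]), 'tau': array([-1.69185932e-04, -3.71860957e+01, -2.82291591e+01,  6.99977553e-02,
        3.10798700e-02, -6.55950976e-05]), 'ee_pos': array([0.22237995, 0.52946964, 0.2044138 ]), 'orientation': array([-3.13955408e+00, -2.84281641e-04,  2.74378966e+00]), 'contact_force': array([ 0.63806188, -0.48087508,  0.16705863]), 'torque': array([-0.04797406, -0.01989524, -0.03197625]), 'finger_force': 0.0, 'gripper_width': 1.0006073762570291} 0.0188
```

View pics/side0.png

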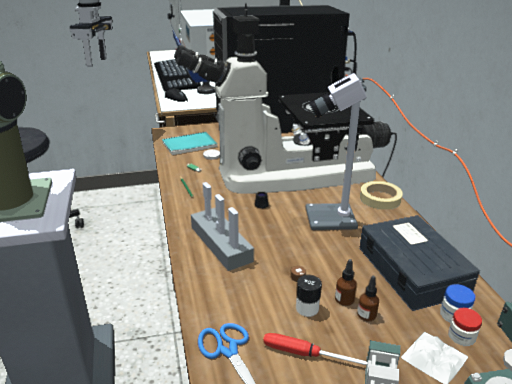

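View pics/top0.png

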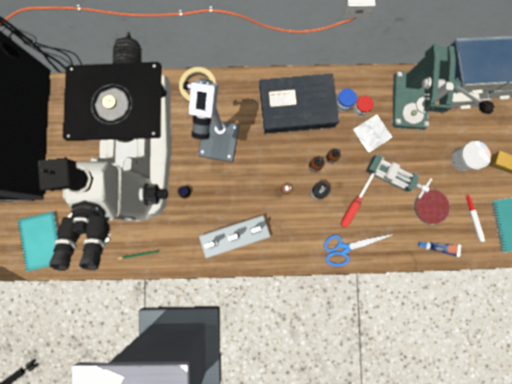

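The pictures show the rack with three bars at side (222,225) and top (235,236), and the camera stand at side (335,150) and top (210,120). Next I'll enlarge both areas.

Run:
```python
import cv2,pickle,numpy as np
d=pickle.load(open("f0.pkl","rb"))
s=d["side"]["frame"];t=d["top"]["frame"]
c=cv2.resize(s[170:280,180:270],None,fx=5.4,fy=5.4,interpolation=cv2.INTER_CUBIC)
cv2.imwrite("pics/c1.png",c)
c2=cv2.resize(t[60:265,175:300],None,fx=2.9,fy=2.9,interpolation=cv2.INTER_CUBIC)
c3=cv2.resize(s[65:240,290:390],None,fx=3.4,fy=3.4,interpolation=cv2.INTER_CUBIC)
cv2.imwrite("pics/c2.png",np.hstack([c2,c3[:c2.shape[0]]] if c3.shape[0]>=c2.shape[0] else [c2[:c3.shape[0]],c3]))
```

```text
(no output)
```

View pics/c1.png

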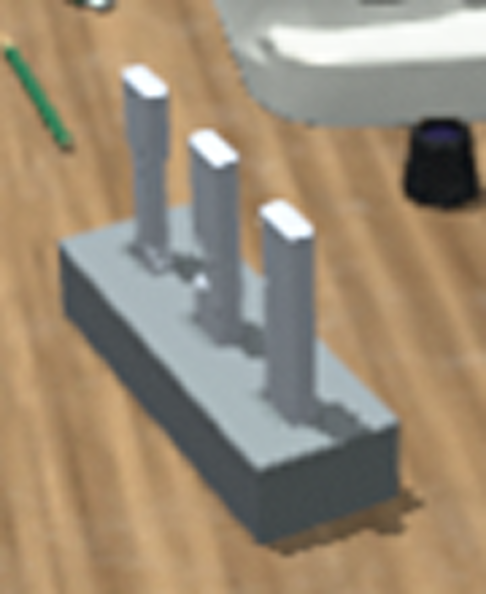

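View pics/c2.png

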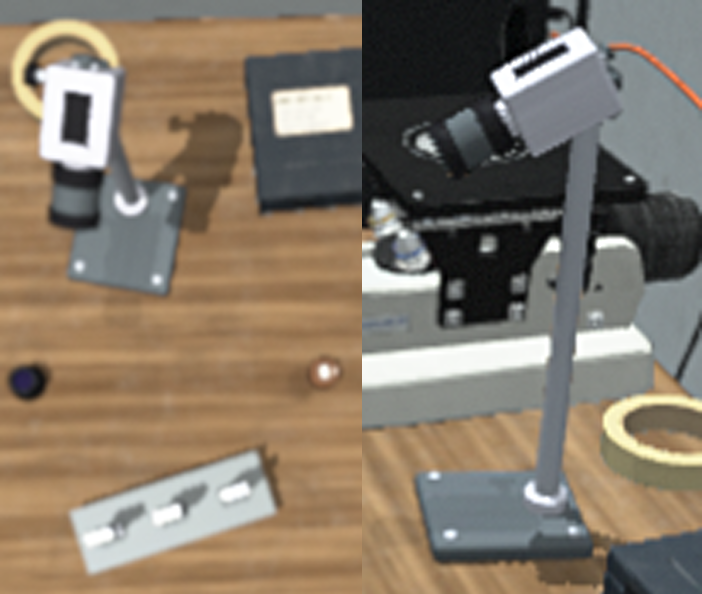

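The +y-end bar (c1 ~(145,160)) narrows on both edges, so it is the waisted one. The middle bar is notched on its left edge only, and the front bar is straight. I'll fit the rack and stand poses to the corners I read off.

```bash
cat > h.py <<'E'
import numpy as np,cv2,pickle
from scipy.optimize import least_squares
from scipy.spatial.transform import Rotation as Ro
def proj(f,X):
    F=192/np.tan(np.radians(f["vfov"]/2)); K=np.array([[F,0,f["cx"]],[0,F,f["cy"]],[0,0,1]])
    return cv2.projectPoints(np.asarray(X,float).reshape(-1,1,3),cv2.Rodrigues(f["R"])[0],f["t"],K,f["D"])[0][:,0]
def W(p,L):
    return Ro.from_euler('z',p[2]).apply(np.asarray(L,float))+[p[0],p[1],0]
def fit(d,obs,p0):
    r=lambda p:np.concatenate([(proj(d[n],W(p,L))-U).ravel() for n,L,U in obs])
    s=least_squares(r,p0,loss='soft_l1'); return s.x,r(s.x).reshape(-1,2)
E
python3 - <<'E'
from h import *
d=pickle.load(open("f0.pkl","rb"))
up=lambda u,s,o:(np.array(u,float)+.5)/s-.5+o
x,y,h=.03,.09,.036
corn=[(-x,y,h),(-x,-y,h),(x,-y,h),(x,y,h)]; bars=[(0,.06,.118),(0,0,.118),(0,-.06,.118)]
S=up([(60,243),(260,470),(398,425),(190,205),(65,312),(265,543),(397,495),(145,82),(213,148),(287,220)],5.4,(180,170))
T=up([(90,575),(277,512),(262,448),(70,512),(100,536),(168,515),(236,492)],2.9,(175,60))
bot=[(-x,y,0),(-x,-y,0),(x,-y,0)]
p,r=fit(d,[("side",corn+bot+bars,S),("top",corn+bars,T)],[.4,.1,0.3]);print("rack",p.round(4));print(r.round(1).tolist())
for n in d:
  s,rr=fit(d,[("side",corn+bot+bars,S)] if n=="side" else [("top",corn+bars,T)],p);print(n,s.round(4))
t2=up([(70,280),(168,295),(185,183)],2.9,(175,60)); s2=up([(417-362,473),(435-362,550),(590-362,545)],3.4,(290,65))
B=[(.005,.05,.014),(.005,-.05,.014),(.115,-.05,.014)]
q,r=fit(d,[("side",B,s2),("top",B,t2)],[.6,.1,0]);print("stand",q.round(4));print(r.round(1).tolist())
for n,L,U in (("side",B,s2),("top",B,t2)): print(n,fit(d,[(n,L,U)],q)[0].round(4))
pickle.dump((p,q),open("p.pkl","wb"))
# draw overlay
th=np.radians(30);ang=np.linspace(0,6.28,25)
ax=np.array([np.cos(th),0,np.sin(th)]);uz=np.array([-np.sin(th),0,np.cos(th)])
rim=np.array([0,0,.27])+.019*(np.outer(np.cos(ang),[0,1,0])+np.outer(np.sin(ang),uz))
e=lambda a,b,n=2:[a,b]
ims=[]
for n,(a,b,c,dd,k) in {"side":(65,285,180,390,2),"top":(60,270,175,300,2)}.items():
    k=2.7; im=cv2.resize(d[n]["frame"],None,fx=k,fy=k,interpolation=cv2.INTER_CUBIC)
    def pl(P,X,col,cl=True): cv2.polylines(im,[np.int32(((proj(d[n],W(P,X))+.5)*k-.5)*8)],cl,col,1,cv2.LINE_AA,3)
    pl(p,corn,(0,0,255)); pl(q,B+[(.115,.05,.014)],(0,0,255)); pl(q,rim,(0,255,0)); pl(q,[(.06+.0,0,.014)]*2,(0,255,0))
    for yy in(.06,0,-.06): pl(p,[(-.005,yy-.012,.118),(.005,yy-.012,.118),(.005,yy+.012,.118),(-.005,yy+.012,.118)],(0,0,255))
    ims.append(im[int(a*k):int(b*k),int(c*k):int(dd*k)])
H=min(i.shape[0] for i in ims);o=np.hstack([i[:H] for i in ims])
o=o[:600,:900]; cv2.imwrite("pics/ov.png",cv2.resize(o,None,fx=min(1,800/o.shape[1]),fy=min(1,800/o.shape[1])));print(o.shape)
E
```

```text
rack [ 0.4924 -0.2971  0.2889]
[[-0.5, -0.4], [-0.3, -0.0], [0.5, -0.7], [-0.5, -0.3], [-0.5, 0.2], [-0.9, 0.8], [0.6, 0.5], [0.1, -0.3], [0.1, -0.3], [0.3, -0.2], [0.2, -0.5], [0.2, 0.1], [-1.6, 0.8], [0.4, -0.4], [0.1, -0.1], [0.1, -0.5], [0.1, -0.2]]
side [ 0.4926 -0.2973  0.2859]
top [ 0.492  -0.2969  0.2937]
stand [ 0.7026 -0.2458 -0.1774]
[[-1.6, -0.5], [-0.1, -0.4], [2.0, -0.6], [-0.8, -0.2], [0.8, -0.1], [1.1, 0.5]]
side [ 0.7033 -0.2465 -0.2092]
top [ 0.7024 -0.2452 -0.1591]
(567, 900, 3)
```

View pics/ov.png

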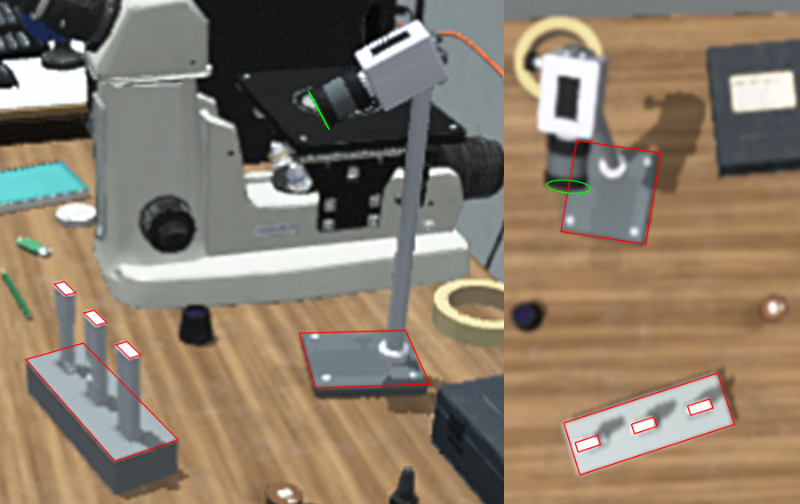

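The overlay fits the rack, bar tops and lens rim well (stand yaw ~-0.17). The microscope stands between the start and the rack, so I'll triangulate its eyepieces and check the IK.

```bash
cat >> h.py <<'E'
p,q=np.array([.4924,-.2971,.289]),np.array([.7026,-.2458,-.17])
th=np.radians(30)
V=Ro.from_euler('z',q[2]).as_matrix()@np.array([[np.cos(th),0,-np.sin(th)],[0,1,0],[np.sin(th),0,np.cos(th)]])
vp=np.array([q[0],q[1],.27])-.14*V[:,0]
bar=W(p,[[0,.06,0]])[0]
def tool(B,s):   # tool rpy for bar rotation B, tool y = s*bar x, tool z=-bar z
    z=-B[:,2]; y=s*B[:,0]; return Ro.from_matrix(np.column_stack([np.cross(y,z),y,z])).as_euler('xyz')
Rb=Ro.from_euler('z',p[2]).as_matrix()
off=.0222        # TCP above bar middle, along the bar
def view(deg,s,dx=0,up=0):
    B=V@Ro.from_euler('z',deg,degrees=True).as_matrix()
    return vp+off*V[:,2]+dx*V[:,0]+np.array([0,0,up]), tool(B,s)
E
python3 - <<'E'
from h import *
from station import *
d=pickle.load(open("f0.pkl","rb"))
for a,b in (((65,262),(180,57)),((92,262),(192,60)),((55,175),(245,20)),((85,222),(215,68))):
    s=least_squares(lambda X:np.r_[proj(d["top"],X)[0]-a,proj(d["side"],X)[0]-b],[.5,.1,.3]); print(s.x.round(3),s.fun.round(1))
print("vp",vp,"bar",bar)
for s in(1,-1):
    print(s,"grasp",solve_ik([bar[0],bar[1],.0852],tool(Rb,s)))
    for g in(0,180,90,-90): 
        k=solve_ik(*view(g,s)); print(g,None if k is None else np.round(k,2))
E
```

```text
[0.457 0.001 0.335] [ 0.  -0.1 -0.1 -0. ]
[ 0.465 -0.054  0.342] [ 0.6 -4.8 -6.  -0.5]
[ 0.608 -0.023  0.419] [ 0.1 -0.4 -0.6  0. ]
[ 0.533 -0.024  0.311] [ 0.2 -1.  -1.2 -0. ]
vp [ 0.5831042  -0.22528773  0.2       ] bar [ 0.47530037 -0.23958824  0.        ]
1 grasp [-0.62956812  0.24946839  1.75803869  0.          1.13408557 -0.91856812]
0 [-0.64 -0.04  1.88  0.31  0.85 -0.62]
180 [-0.64 -0.04  1.88  0.31  0.85  2.52]
90 [-0.64 -0.04  1.88  0.31  0.85 -2.19]
-90 [-0.64 -0.04  1.88  0.31  0.85  0.95]
-1 grasp [-6.29568123e-01  2.49468392e-01  1.75803869e+00 -4.44089210e-16
  1.13408557e+00  2.22302453e+00]
0 [-0.64 -0.04  1.88  0.31  0.85  2.52]
180 [-0.64 -0.04  1.88  0.31  0.85 -0.62]
90 [-0.64 -0.04  1.88  0.31  0.85  0.95]
-90 [-0.64 -0.04  1.88  0.31  0.85 -2.19]
```

Run:
```python
from h import *
from station import *
o=tool(Rb,1); u=bar/np.linalg.norm(bar)
qA=np.array(solve_ik(u*.37+[0,0,.42],o)); print(qA.round(2))
q1=qA.copy(); q1[0]=1.02
move_j(q1); move_j(qA); move_gripper(.6)
reach(bar+[0,0,.24],o); move_straight(bar+[0,0,.15])
import cv2
ob=get_obs(); print(ob["time"],ob["ee_pos"],ob["orientation"]-o,ob["contact_force"])
a=grab_frame("side")["frame"][150:280,170:290];b=grab_frame("top")["frame"][170:300,170:290]
cv2.imwrite("pics/pre.png",cv2.resize(np.hstack([a,b]),None,fx=3.3,fy=3.3,interpolation=cv2.INTER_CUBIC))
```

```text
[-0.7  -0.33  1.62  0.    1.85 -0.99]
5.7333 [ 0.47607349 -0.2402298   0.15154785] [-1.68425951e-03  2.21940443e-03 -8.57566711e-05] [ 0.21404982 -0.18633831  0.20037689]
```

View pics/pre.png

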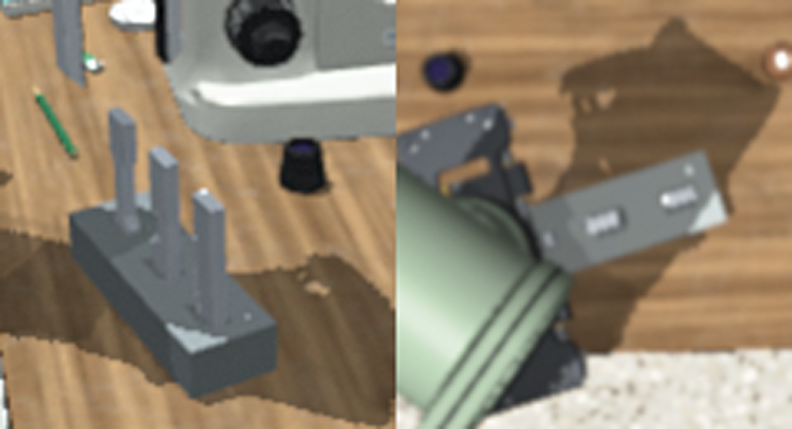

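The waist shows clearly on the left bar (122,170), and the fingers at (68,50) and (165,40) straddle it. I'll descend, grip and lift.

Run:
```python
from h import *
from station import *
import cv2
move_straight(bar+[0,0,.0852],vel=.08)
o=get_obs();print(o["ee_pos"],o["contact_force"])
move_gripper(0.0,45); o=get_obs();print(o["gripper_width"]*94,o["finger_force"],o["contact_force"],o["ee_pos"])
move_straight(bar+[0,0,.125],vel=.06); o=get_obs();print(o["contact_force"],o["finger_force"])
move_straight(bar+[0,0,.22],vel=.12); o=get_obs();print(o["time"],o["contact_force"],o["finger_force"],o["ee_pos"])
f=grab_frame("side"); pickle.dump(f,open("f1.pkl","wb"))
cv2.imwrite("pics/lift.png",cv2.resize(f["frame"][90:290,150:350],None,fx=3,fy=3,interpolation=cv2.INTER_CUBIC))
P,r=view(0,1)
k=[solve_ik(*view(0,1,dx=-.08,up=.04)),solve_ik(P,r),solve_ik(*view(-90,1))]
print(np.round(k,2))
```

```text
[ 0.47577051 -0.23990966  0.08567522] [-1.56624444 -0.36948425 -0.54619785]
9.61015085990022 44.99879311770201 [0.03884457 0.09299421 0.0328662 ] [ 0.47531146 -0.2396027   0.08522354]
[ 0.51172749 -0.86386936 -1.83116381] 44.99884743243456
9.3333 [ 0.89374721  0.64559102 -1.70613502] 44.998922534286976 [ 0.47467228 -0.23914344  0.21894272]
[[-0.73 -0.2   2.02  0.34  0.9  -0.71]
 [-0.64 -0.04  1.88  0.31  0.85 -0.62]
 [-0.64 -0.04  1.88  0.31  0.85  0.95]]
```

View pics/lift.png

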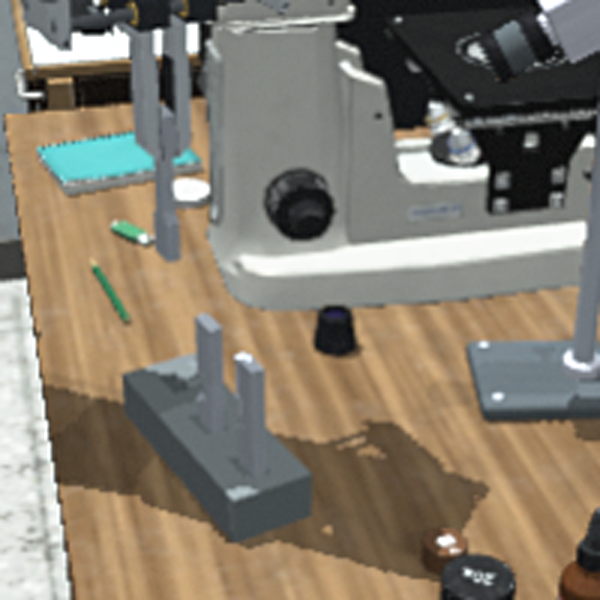

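The bar hangs in the fingers (165,190), clear of the rack, and the other two bars still stand at (210,375) and (250,415). Now the broad-face pose, approached from the robot side.

Run:
```python
from h import *
from station import *
import cv2
reach(*view(0,1,dx=-.08,up=.02)); P,r=view(0,1)
move_straight(P,r,vel=.06); wait(1.0)
o=get_obs();print(o["time"],(o["ee_pos"]-P).round(4),o["orientation"]-r,abs(o["dq"]).max(),o["contact_force"])
wait(.5)
d={}
for n in("side","top"): d[n]=grab_frame(n)
pickle.dump(d,open("f2.pkl","wb")); ims=[]
for n,(a,b,c,e) in {"side":(60,180,250,380),"top":(60,260,150,280)}.items():
    k=3; im=cv2.resize(d[n]["frame"],None,fx=k,fy=k,interpolation=cv2.INTER_CUBIC)
    def pl(X,col): cv2.polylines(im,[np.int32(((proj(d[n],X)+.5)*k-.5)*8)],True,col,1,cv2.LINE_AA,3)
    for x in(.005,-.005): pl([vp+V@[x,y,z] for y,z in((.012,.055),(.012,-.055),(-.012,-.055),(-.012,.055))],(0,0,255))
    ims.append(im[a*k:b*k,c*k:e*k])
H=600;o=np.hstack([cv2.copyMakeBorder(i[:H],0,H-len(i[:H]),0,0,0) for i in ims]); cv2.imwrite("pics/view.png",o[:,:800])
```

```text
12.325 [ 0. -0. -0.] [-1.37861914e-05 -3.91548060e-06 -1.28239027e-05] 0.001776636729111389 [-0.7247998  -0.14947717 -2.34550004]
```

View pics/view.png

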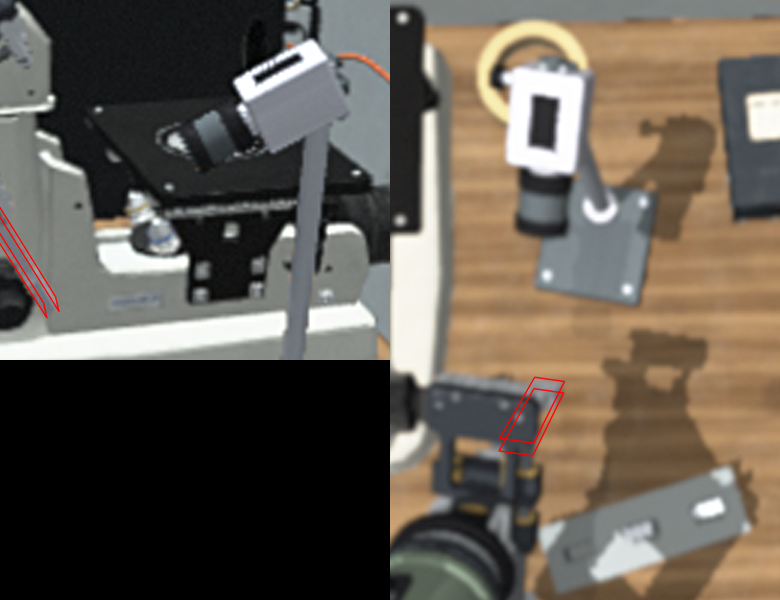

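The gripper at (480,430) in the top view hides the bar, and my side crop cut it off. I'll recrop the same frame.

Run:
```python
from h import *
d=pickle.load(open("f2.pkl","rb"));n="side";k=5
im=cv2.resize(d[n]["frame"],None,fx=k,fy=k,interpolation=cv2.INTER_CUBIC); raw=im.copy()
for x in(.005,-.005): cv2.polylines(im,[np.int32(((proj(d[n],[vp+V@[x,y,z] for y,z in((.012,.055),(.012,-.055),(-.012,-.055),(-.012,.055))])+.5)*k-.5)*8)],True,(0,0,255),1,cv2.LINE_AA,3)
s=np.s_[80*k:175*k,205*k:283*k]
cv2.imwrite("pics/view2.png",np.hstack([im[s],raw[s]]))
```

```text
(no output)
```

View pics/view2.png

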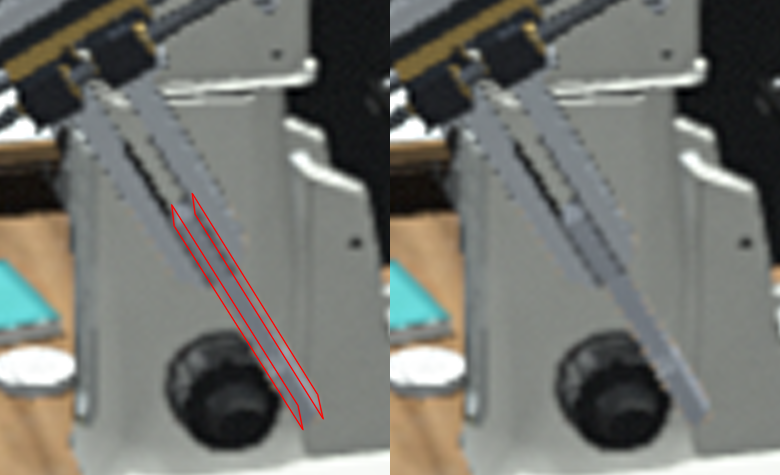

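The bar matches the red target outline within 1–2 mm, lower end at (695,410) in the right half. Now the quarter turn.

Run:
```python
from h import *
from station import *
for g in(-30,-60,-90): reach(*view(g,1))
wait(1.5); P,r=view(-90,1)
o=get_obs();print(o["time"],(o["ee_pos"]-P).round(4),abs(o["dq"]).max(),o["contact_force"],o["finger_force"])
f=grab_frame("side");k=5
im=cv2.resize(f["frame"],None,fx=k,fy=k,interpolation=cv2.INTER_CUBIC); raw=im.copy()
for x in(.012,-.012): cv2.polylines(im,[np.int32(((proj(f,[vp+V@[x,y,z] for y,z in((.005,.055),(.005,-.055),(-.005,-.055),(-.005,.055))])+.5)*k-.5)*8)],True,(0,0,255),1,cv2.LINE_AA,3)
s=np.s_[80*k:175*k,205*k:283*k]
cv2.imwrite("pics/final.png",np.hstack([im[s],raw[s]]))
```

```text
16.125 [-0.  0. -0.] 0.001103826229514676 [ 0.21704319  0.05117744 -1.78850087] 44.99889839440584
```

View pics/final.png

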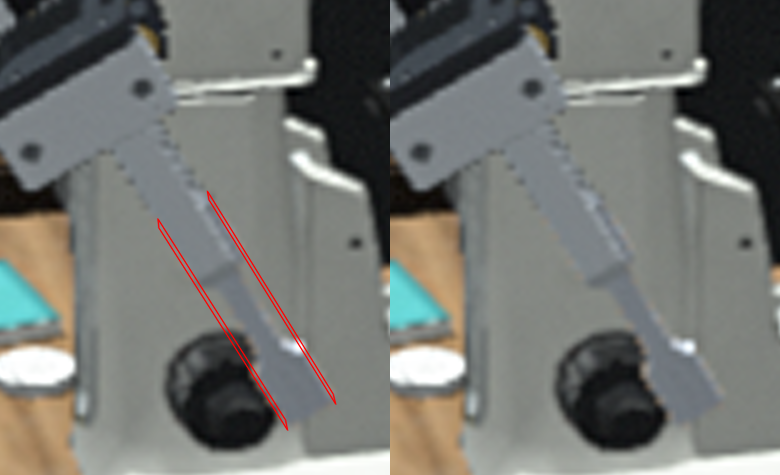

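The turned bar fills the target outline, lower end at (285–333, 400–425), and it is steady. Handing in.

```bash
python3 -c "
from station import *
print(close_job())"
```

```text
the job is handed in; nothing more can be done
None
```

I took the waisted bar from the rack, held it still at the view point broad face to the lens for over a second, then turned it a quarter turn; it was handed in held steady, narrow edge to the lens, matching the target outline to about 1–2 mm in the side picture (no verdict was returned).

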